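Set the lock-in lamp dial to the orange bead

ROBOT

A 7-joint arm with a two-finger parallel gripper is mounted at the origin on the work surface. World frame = base frame: x ahead of the robot, y to its left, z up, the work surface at z = 0. Lengths are in m, angles in degrees, forces in N, time in s.
With the tool pointing down it reaches from about 0.425 to 0.875 m from the base axis. Payload 4.7 kg.
Tool frame: the origin (TCP) lies midway between the tips of the shut fingers; the grasp point (between the pads) lies 19 mm behind it; z points along the fingers, y is the line along which they close (so a half turn about z gives the same grasp; the last joint's range is limited). The gripper opens to 87 mm and grips with 3 to 60 N. Pads are 19 mm wide; open, the fingers measure 117 mm over their backs; the gripper's body (75 mm by 190 mm) begins 51 mm behind the grasp point.
Start: joints at [68.073, 18.392, -4.016, 83.108, 1.295, 78.541, -3.26], TCP at [0.251, -0.6, 0.223] pointing down, gripper open.
Joint ranges: [-163.93, 163.93], [-17.29, 119.83], [-79.2, 71.16], [3.27, 140.29], [-89.18, 269.18], [5.43, 117.66], [-154.24, 154.24]. Speed limits (degrees/s): [147.25, 147.25, 180, 180, 180, 180, 180].

INTERFACE

Orientations are given as [roll, pitch, yaw] about the fixed x, y, z axes, in that order (R = Rz(yaw) Ry(pitch) Rx(roll)).
In Python, from cell import env, viewer, boxes_of, masks_of gives the robot as it stands. The module is installed in compiled form; this text tells all that it offers.
- The arm moves only by the tool apply_moves, never from a script. Its argument "moves" is a list of rows, each a list of 7 numbers: the shift along the tool's x, y, z scaled (see below), then the turn, a rotation vector about the tool's x, y, z scaled (see below), then the opening, from 0 (shut) to 1 (fully open). A call has 1 to 20 rows; each row is the pose to reach, as a shift and turn from the pose commanded when the call began, along the tool's axes at that moment; what a row does not reach only later rows make up. The controller multiplies each number of a shift by 0.2 m and each number of a turn by 1.5 rad. A row lasts 1/10 s, in which the tool goes at most 50 mm and 8.59 degrees, less where a joint would pass 70% of its speed; a pose out of reach is approached as far as the arm can. A call with a number of a shift or a turn outside -1 to 1 is refused whole. A call with a gripper value outside its range is refused whole. The fingers move at their own pace and stop on an object; "grip_force" is the grip in N (left out, the last holds). Time passes only in rows, so rows that repeat a pose let the fingers close. It gives the time, the measured TCP pose, the force, the opening and the grip force at its end, in the units of the state.
- env.get_obs(): the state, without advancing time (a new reading comes with each control period).
- viewer.read_camera(name): name is "scene" or "side" or "wrist"; returns the picture (400x640x3 uint8, red, green, blue); there is no depth.
- viewer.get_calibration(name): a dict with "fov_y" (degrees; the focal length in pixels is half the picture's height over the tangent of half this angle, whatever the lens; pixels are square), "cx", "cy" (the principal point, pixels), "k1" (the pictures are not rectified: a ray, as slopes to the right and down, at radius r is drawn at 1 + k1 r^2 times it, then the intrinsics apply), "position" and "orientation" of the camera in the world. Camera axes: x right, y up, looking along -z (the intrinsics and any distortion apply to the point x, -y, -z); pixel columns grow to the right and rows downward; lengths in m; the calibration is good to about 2 mm. A picture is of the moment at which its call begins: read the wrist's pose just before it. get_calibration takes no time and is no camera call; for the wrist camera it gives the pose at the moment of the call.
- env.sign_off(): hands the job in; it is judged then, once.
Trained networks look in the newest picture that a camera, given by its name, has taken for a name from the list of things; names that differ only in an ending like _2 or _b are one class to them, and where a whole thing is asked for, a point or a joint stands for the part that bears it (a point fixed in the world has none). Each returns a list of dicts, best first, with "conf" (0 to 1); they miss things now and then, are a little off and sometimes report something else, mostly with a low value. They report only what shows in the picture. A call takes as long as a camera call. They do not tell look-alikes from the thing itself.
- boxes_of(camera, target): "location" ([column, row] in pixels, amid what is visible of it).
- masks_of(camera, target): "pixels" (400x640 bool, what is visible of it) and "location" ([column, row] in pixels, amid what is visible of it).
The state is a dict: "time_s": time; "qpos": joint angles; "joint_velocities": joint speeds; "effort": joint torques, N m; "tool_pos": TCP position; "tool_rot": TCP orientation; "force": force on the tool from outside, world axes, zero at the start; "wrist_torque": the same for the moment, N m; "grip_width": finger opening in m; "grasp_force": force on a finger pad.
Only numpy, scipy, OpenCV 4.12 (cv2) and the standard library are available. Lean on these libraries where they do the work, as an engineer would, in place of code of your own. Each camera call takes 0.05 s, during which the arm holds its last target. There are 200 camera calls.

TASK

Set the microscope lamp: pull the dial on top of the white control box up to unlock it, turn it to the notch beside the orange bead, and push it back down until it has gone fully home in that notch, then let go. The bead was stuck on by hand and only shows roughly where the notch is, so feel for it; never force the dial, and leave the jar, the pine cone and the hand lens where they are.

Things in the scene. Friction and masses are not known exactly. Their poses are not given: they have to be found in the camera images.
- unit: white lamp control box fixed to the table, 150 (x) x 140 (y) x 80 mm high; origin at the centre of its underside on the table, z up; the dial's axis is vertical through its origin
- collar: grey disc 112 mm across on the box's top with the hidden notch plate under the dial; fixed to the box, origin and axes as unit's. The plate has two narrow notches, one near each bead, and a wide recess between them in which the dial stands at the start; elsewhere it is a flat land. An 8 mm wide, 6 mm deep lug under the dial sits 30 mm from the axis; the narrow notches are 11 mm wide (about 0.05 rad of play either way)
- dial_grip (a point): point on the dial's axis inside its grip bar, 113 mm above the table while the dial is home: 14 mm below the top of the bar and 23 mm above the top of the skirt. The bar's length runs along the point's x axis, its flat sides face the point's y axis
- pointer (a point): where the dial's white pointer line aims: a point fixed to the dial 46 mm from the axis on its -x side, above the grey disc; the pointer runs along the grip bar from the axis to this point
- dial_pull (a joint): how far the dial is pulled out (m, up): 0 home and locked, 0.006 its lug rides on the flat land, 0.011 hard stop. It stays where it is left; moving it takes about 4 N
- dial_turn (a joint): turn of the dial (rad), positive counterclockwise seen from above, 0 when the pointer faces the box's front (-x of the box). Pulled out more than 6 mm it turns freely (under 0.1 N m)
- dial: the dial itself (all that pulls and turns): a black round skirt 72 mm across, 6 mm thick (top face 90 mm above the table when home), with an upright silver grip bar 48 mm long, 14 mm thick, its top at 127 mm, a black stripe on it on the pointer side. Origin on the axis at table level when home, x axis along the bar, pointer on the -x side
- bead_orange: orange bead 14 mm across, 4 mm high, stuck on the grey disc 46 mm from the dial's axis, at 1.0 rad to one side or the other of the box's front: the wanted setting. The notch meant lies anywhere within 0.25 rad (14 degrees) either side of it
- bead_blue: blue bead like the orange one, at the other setting, which is not wanted
- jar: loose greenish specimen jar, 52 mm across, 75 mm high, origin under its centre
- cone: loose brown pine cone standing upright, 52 mm across, 56 mm high, origin under its centre
- lens: loose hand lens lying flat, rim 60 mm across, 10 mm thick, wooden handle 85 mm long towards its -y, origin under the rim's centre
Mind the look-alikes: they are no part of the job. Leave any purple or red look-alike of the unit alone.

How it is judged:
By the outcome, as a careful person would: the job done as asked, in the order asked, and still so for the second after the job is handed in, with the robot touching nothing.
It also fails if it takes over 64 s, if anything falls off the work surface, if the arm or the gripper's body presses on something with over 40 N, if the wrist force passes 120 N, or if a joint passes its speed limit or range.

## Working session

There is one attempt and no reset: what is moved stays moved. The work goes in short steps, Python scripts to look and compute and a tool call to move; the robot and the scene stay as the last step left them, time stands still between calls to the robot, and variables do not carry over. Pictures are saved under pics/ and viewed, at most 10 in all, crops included, and the job is handed in when it is done.

Besides the shell and the picture viewer there is one more tool, called after ">>>" by a JSON object that holds its "op" and its "data", one argument or row to a line. apply_moves: Moves the arm, as the interface text tells. Shifts and turns lie within -1 to 1; 1 stands for 0.2 m of shift or 1.5 rad of turn. Its arguments: {"type":"object","properties":{"moves":{"type":"array","items":{"type":"array","items":{"type":"number","minimum":-1,"maximum":1}}},"grip_force":{"type":"number"}},"required":["moves"]}

```bash
mkdir -p pics
cat > h.py <<'E'
import numpy as np, cv2
from scipy.spatial.transform import Rotation as R
from cell import env, viewer, boxes_of, masks_of
def cal(n):
    c=viewer.get_calibration(n); return c
def Rm(o):
    o=np.array(o,float)
    if o.shape==(3,3): return o
    return R.from_euler('xyz',o,degrees=True).as_matrix()
def ray(c,px):
    f=200/np.tan(np.radians(c['fov_y']/2))
    d=np.array([(px[0]-c['cx'])/f,(px[1]-c['cy'])/f]); u=d.copy()
    for _ in range(20): u=d/(1+c['k1']*(u@u))
    return np.array(c['position']),Rm(c['orientation'])@np.array([u[0],-u[1],-1])
def onz(c,px,z):
    p,d=ray(c,px); return p+d*(z-p[2])/d[2]
def proj(c,P):
    f=200/np.tan(np.radians(c['fov_y']/2))
    q=Rm(c['orientation']).T@(np.array(P)-c['position']); u=np.array([q[0],-q[1]])/-q[2]
    u=u*(1+c['k1']*(u@u)); return u*f+[c['cx'],c['cy']]
E
python3 - <<'E'
from h import *
o=env.get_obs(); print(o['tool_pos'],o['tool_rot'],o['time_s'],o['force'])
ims=[]
Z={'unit':.04,'collar':.08,'dial':.1,'bead_orange':.084,'bead_blue':.084,'jar':.04,'cone':.03,'lens':.005,'pointer':.1}
for n in ['scene','side']:
    im=viewer.read_camera(n); cv2.imwrite(f'pics/{n}0.png',im[...,::-1]); c=cal(n); print(n,c)
    for t,z in Z.items():
        for b in boxes_of(n,t)[:3]: print(t,round(b['conf'],2),np.round(b['location']),onz(c,b['location'],z).round(3))
E
```

```text
[ 0.25094328 -0.59900439  0.22145428] [-1.79890843e+02  7.23496026e-03  2.27357972e+01] 0.0 [ 0.21301641 -0.30424909  0.18682278]
scene {'fov_y': 54.843572003855826, 'cx': 321.4777521660891, 'cy': 198.05785616123785, 'k1': -0.07027447584427514, 'position': array([ 1.21087629, -0.00969668,  0.87392898]), 'orientation': array([38.48735317,  0.35545215, 88.36820984])}
unit 0.95 [349. 300.] [0.848 0.058 0.04 ]
unit 0.8 [234. 148.] [ 0.342 -0.263  0.04 ]
unit 0.58 [286. 201.] [ 0.555 -0.092  0.04 ]
collar 0.96 [284. 202.] [ 0.589 -0.096  0.08 ]
collar 0.75 [238. 150.] [ 0.39  -0.238  0.08 ]
collar 0.69 [348. 301.] [0.868 0.052 0.08 ]
dial 0.81 [287. 190.] [ 0.566 -0.086  0.1  ]
dial 0.67 [239. 201.] [ 0.597 -0.209  0.1  ]
dial 0.6 [233. 138.] [ 0.36  -0.253  0.1  ]
bead_orange 0.25 [288. 188.] [ 0.545 -0.085  0.084]
jar 0.57 [345. 227.] [0.646 0.062 0.04 ]
cone 0.54 [239. 200.] [ 0.541 -0.227  0.03 ]
lens 0.66 [285. 249.] [ 0.687 -0.094  0.005]
lens 0.34 [283. 191.] [ 0.49  -0.108  0.005]
pointer 0.85 [287. 190.] [ 0.566 -0.087  0.1  ]
pointer 0.77 [228. 139.] [ 0.364 -0.266  0.1  ]
point
[... 430 characters left out ...]
 0.36  -0.288  0.08 ]
collar 0.9 [423. 186.] [0.829 0.038 0.08 ]
collar 0.8 [310. 245.] [ 0.545 -0.119  0.08 ]
dial 0.73 [314. 229.] [ 0.557 -0.096  0.1  ]
dial 0.7 [196. 317.] [ 0.353 -0.268  0.1  ]
dial 0.66 [424. 178.] [0.829 0.043 0.1  ]
bead_orange 0.16 [316. 228.] [ 0.562 -0.076  0.084]
bead_blue 0.2 [313. 233.] [ 0.555 -0.09   0.084]
jar 0.59 [340. 199.] [0.637 0.062 0.04 ]
jar 0.52 [317. 246.] [ 0.564 -0.087  0.04 ]
cone 0.72 [307. 309.] [ 0.529 -0.228  0.03 ]
cone 0.72 [341. 198.] [0.642 0.074 0.03 ]
lens 0.88 [375. 258.] [ 0.688 -0.105  0.005]
pointer 0.84 [315. 230.] [ 0.557 -0.099  0.1  ]
pointer 0.78 [195. 314.] [ 0.35  -0.262  0.1  ]
pointer 0.55 [424. 176.] [0.834 0.051 0.1  ]
```

View pics/scene0.png

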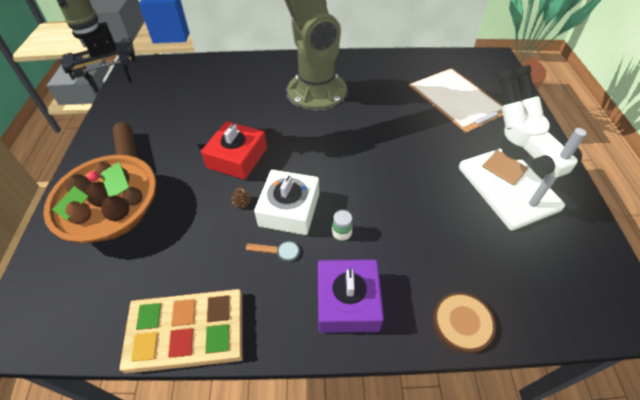

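View pics/side0.png

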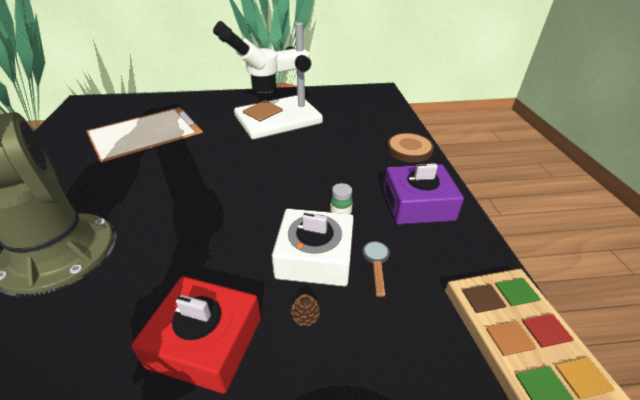

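The white box is the unit, at about (0.56, -0.09). The orange bead shows at side pixel (299,245), on the -x,-y side of the dial. Blue is on the +y side, partly hidden. The cone is off at -y, the lens at +x and the jar at +x,+y. I'll move above it now.

>>> {"op": "apply_moves", "data": {
  "moves": [
    [0.25,-0.18,-0.1,0,0,0.1,1],
    [0.5,-0.37,-0.2,0,0,0.2,1],
    [0.75,-0.55,-0.3,0,0,0.264,1],
    [1,-0.73,-0.35,0,0,0.264,1],
    [1,-0.73,-0.35,0,0,0.264,1],
    [1,-0.73,-0.35,0,0,0.264,1],
    [1,-0.73,-0.35,0,0,0.264,1],
    [1,-0.73,-0.35,0,0,0.264,1]
  ]
}}

```text
time_s: 1.8
tool_pos: [0.3781, -0.3888, 0.2923]
tool_rot: [180.0, 0.0, -0.0]
force: [-0.7, -0.7, 0.1]
grip_width: 0.0871
grasp_force: 0.0
```

>>> {"op": "apply_moves", "data": {
  "moves": [
    [0.2,-0.25,0,0,0,0,1],
    [0.4,-0.45,0,0,0,0,1],
    [0.6,-0.65,0,0,0,0,1],
    [0.7,-0.85,0,0,0,0,1],
    [0.7,-1,0,0,0,0,1],
    [0.7,-1,0,0,0,0,1],
    [0.7,-1,0,0,0,0,1]
  ]
}}

```text
time_s: 2.5
tool_pos: [0.5188, -0.1884, 0.2919]
tool_rot: [180.0, 0.1, 0.0]
force: [-0.4, -1.7, -0.5]
grip_width: 0.0873
grasp_force: 0.0
```

Run:
```python
from h import *
o=env.get_obs(); print(o['tool_pos'],o['tool_rot'],o['time_s'])
c=cal('wrist'); print(c); im=viewer.read_camera('wrist'); cv2.imwrite('pics/w1.png',im[...,::-1])
print(proj(c,[.558,-.09,.1]))
Z={'unit':.08,'collar':.08,'dial':.1,'bead_orange':.084,'bead_blue':.084,'pointer':.12}
for t,z in Z.items():
    for b in boxes_of('wrist',t)[:3]: print(t,round(b['conf'],2),np.round(b['location']),onz(c,b['location'],z).round(3))
```

```text
[ 0.51877602 -0.18836882  0.29185423] [1.79976353e+02 7.22511799e-02 3.83043040e-02] 2.5
{'fov_y': 63.01947649705784, 'cx': 321.96767123332154, 'cy': 195.2290428222828, 'k1': -0.004344498230561709, 'position': array([ 0.59712338, -0.18847129,  0.45351487]), 'orientation': array([-1.65248099e+01,  1.64860549e-02, -8.99235413e+01])}
[230.27843163 136.37358536]
unit 0.78 [361. 267.] [ 0.39  -0.239  0.08 ]
unit 0.57 [235. 130.] [ 0.562 -0.09   0.08 ]
collar 0.83 [249. 108.] [ 0.587 -0.108  0.08 ]
collar 0.65 [361. 318.] [ 0.315 -0.241  0.08 ]
collar 0.65 [199. 144.] [ 0.547 -0.048  0.08 ]
dial 0.92 [231. 130.] [ 0.565 -0.092  0.1  ]
dial 0.76 [374. 311.] [ 0.34  -0.255  0.1  ]
dial 0.42 [234. 128.] [ 0.567 -0.095  0.1  ]
bead_orange 0.56 [262. 164.] [ 0.525 -0.12   0.084]
bead_blue 0.57 [197. 142.] [ 0.55  -0.047  0.084]
bead_blue 0.54 [229. 132.] [ 0.562 -0.084  0.084]
pointer 0.78 [230. 134.] [ 0.563 -0.095  0.12 ]
pointer 0.6 [377. 310.] [ 0.355 -0.254  0.12 ]
```

View pics/w1.png

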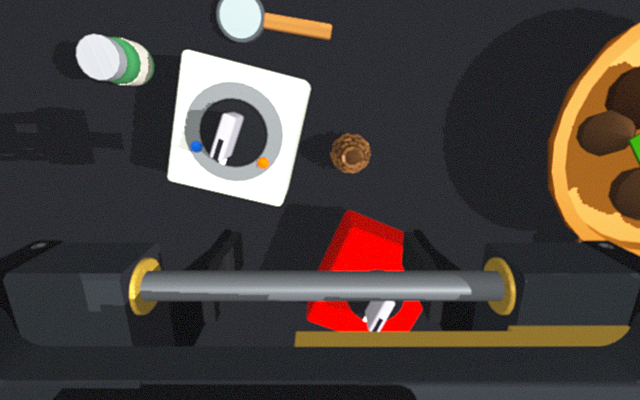

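The view is clear: orange bead at (262,163), blue at (196,146), bar from about (236,115) to (222,162), with the pointer side towards the bottom. The box is turned about 15°, and the cone at (350,153) stays clear. Next I'll measure it.

Run:
```python
from h import *
c=cal('wrist'); im=cv2.imread('pics/w1.png')
cs=np.array([onz(c,p,.08)[:2] for p in [(183,50),(310,80),(283,206),(168,178)]])
print(cs.round(3),cs.mean(0),[np.linalg.norm(cs[i]-cs[i-1]).round(3) for i in range(4)])
# white box blob
crop=np.zeros(im.shape[:2],np.uint8); crop[30:225,155:325]=1
hsv=cv2.cvtColor(im,cv2.COLOR_BGR2HSV)
def cen(m): ys,xs=np.nonzero(m&(crop>0)); return np.array([xs.mean(),ys.mean()]),len(xs)
o=cen((hsv[...,1]>150)&(abs(hsv[...,0].astype(int)-12)<8)&(hsv[...,2]>150)); b=cen((hsv[...,1]>150)&(abs(hsv[...,0].astype(int)-112)<12)&(hsv[...,2]>100))
print(o,b)
O=onz(c,o[0],.084)[:2];B=onz(c,b[0],.084)[:2];print(O,B,np.linalg.norm(O-B),2*.046*np.sin(1))
# grey collar mask
g=((hsv[...,1]<40)&(hsv[...,2]>90)&(hsv[...,2]<190)&(crop>0)).astype(np.uint8)
cn=max(cv2.findContours(g,cv2.RETR_EXTERNAL,cv2.CHAIN_APPROX_NONE)[0],key=len)
cv=cv2.convexHull(cn)[:,0]; P=np.array([onz(c,p,.082)[:2] for p in cv]).astype(np.float32)
print('collar',cv2.minEnclosingCircle(P))
x=cv2.resize(im[30:225,155:325],None,fx=4,fy=3*4/3); cv2.imwrite('pics/w1c.png',cv2.resize(im[80:190,170:300],None,fx=5,fy=5,interpolation=cv2.INTER_CUBIC))
```

```text
[[ 0.647 -0.042]
 [ 0.616 -0.176]
 [ 0.473 -0.142]
 [ 0.508 -0.007]] [ 0.56079477 -0.09179952] [np.float64(0.143), np.float64(0.137), np.float64(0.148), np.float64(0.139)]
(array([298.01465201,  60.55677656]), 273) (array([195.91752577, 146.01030928]), 97)
[ 0.6355735  -0.16376873] [ 0.54567151 -0.04605621] 0.14811686244021613 0.07741533060232647
collar ((0.5595025420188904, -0.08811547607183456), 0.05479655787348747)
```

View pics/w1c.png

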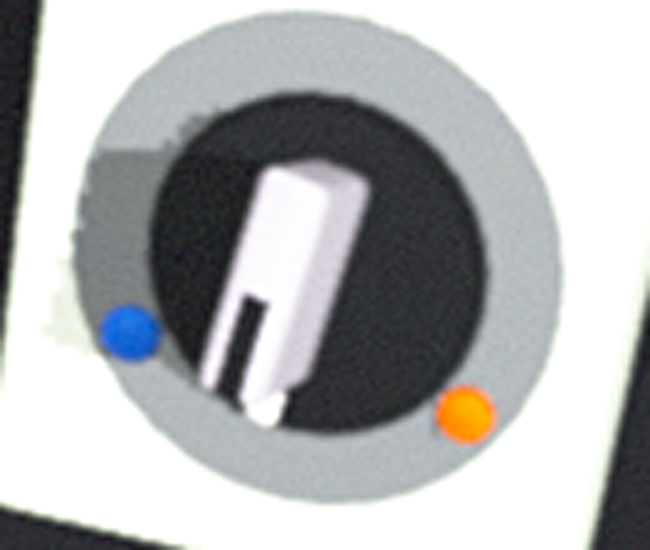

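Run:
```python
from h import *
# calibration at picture pose (arm has not moved)
c=cal('wrist'); f=lambda u,v,z: onz(c,(170+u/5,80+v/5),z)[:2]
a=f(297,176,.127);b=f(230,396,.127);O=f(466,415,.084);B=f(130,332,.084);p=f(265,408,.09)
print('bar',a,b,(a+b)/2,np.linalg.norm(a-b));print(O,B,np.linalg.norm(O-B),p)
ctr=np.array([.560,-.0895]); ang=lambda q:np.degrees(np.arctan2(*(q-ctr)[::-1]))%360
print('bar dir',np.degrees(np.arctan2(*(b-a)[::-1]))%360,'O',ang(O),'B',ang(B),'p',ang(p),np.linalg.norm(O-ctr),np.linalg.norm(B-ctr))
```

```text
bar [ 0.58157536 -0.09869692] [ 0.53823724 -0.08159282] [ 0.5599063  -0.09014487] 0.04659122601738805
[ 0.52606824 -0.12135904] [ 0.54523019 -0.04610129] 0.07765892851285672 [ 0.52886821 -0.07708704]
bar dir 158.46251733758774 O 223.19550880520183 B 108.79488733258995 p 158.26169514600778 0.04654419718022333 0.04584316184875916
```

>>> {"op": "apply_moves", "data": {
  "moves": [
    [0.07,-0.17,0.1,0,0,0.09,0.6],
    [0.14,-0.35,0.25,0,0,0.18,0.6],
    [0.206,-0.49,0.4,0,0,0.251,0.6],
    [0.206,-0.49,0.46,0,0,0.251,0.6],
    [0.206,-0.49,0.46,0,0,0.251,0.6],
    [0.206,-0.49,0.46,0,0,0.251,0.6],
    [0.206,-0.49,0.46,0,0,0.251,0.6]
  ]
}}

```text
time_s: 3.55
tool_pos: [0.5607, -0.0914, 0.202]
tool_rot: [180.0, -0.1, -21.7]
force: [0.3, -0.5, 0.1]
grip_width: 0.0529
grasp_force: 0.0
```

Run:
```python
from h import *
o=env.get_obs(); print(o['tool_pos'],o['tool_rot'],o['time_s'],o['qpos'],o['force'])
c=cal('wrist'); im=viewer.read_camera('wrist'); u=proj(c,[.56,-.09,.127]); print(u)
for s in (-.024,.024):
    d=np.radians(158.4); print(proj(c,[.56+s*np.cos(d),-.09+s*np.sin(d),.127]))
cv2.imwrite('pics/w2.png',im[...,::-1])
```

```text
[ 0.56073764 -0.09140226  0.20204458] [ 1.79984779e+02 -1.46736882e-01 -2.16634433e+01] 3.55 [  29.10973594   10.52675376  -25.34567553   96.10253714    4.72121133
   74.27953534 -108.79637753] [ 0.2823728  -0.5292187   0.12549135]
[320.63671742 207.22406043]
[320.58711761 176.61920272]
[320.68379854 236.21602644]
```

View pics/w2.png

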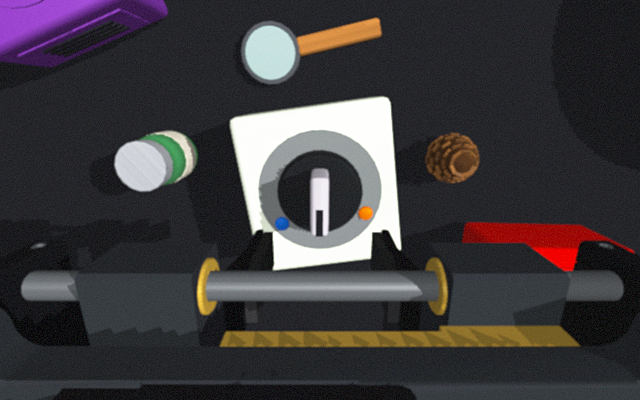

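The fingers are lined up with the bar, which runs from (319,170) to (319,237). I'll descend and grip.

>>> {"op": "apply_moves", "data": {
  "moves": [
    [-0.006,-0.005,0.2,0,0,0,0.6],
    [-0.006,-0.005,0.38,0,0,0,0.6],
    [-0.006,-0.005,0.48,0,0,0,0.6],
    [-0.006,-0.005,0.53,0,0,0,0.6],
    [-0.006,-0.005,0.53,0,0,0,0.6],
    [-0.006,-0.005,0.53,0,0,0,0.6],
    [-0.006,-0.005,0.53,0,0,0,0]
  ],
  "grip_force": 30
}}

```text
time_s: 4.3
tool_pos: [0.5608, -0.0884, 0.0964]
tool_rot: [-180.0, -0.2, -21.5]
force: [-0.0, -0.6, 0.1]
grip_width: 0.0494
grasp_force: 0.0
```

>>> {"op": "apply_moves", "data": {
  "moves": [
    [0,0,0,0,0,0,0],
    [0,0,0,0,0,0,0],
    [0,0,0,0,0,0,0],
    [0,0,0,0,0,0,0],
    [0,0,0,0,0,0,0],
    [0,0,0,0,0,0,0]
  ]
}}

```text
time_s: 4.9
tool_pos: [0.5594, -0.0883, 0.0946]
tool_rot: [180.0, -0.0, -21.5]
force: [0.7, -0.4, 1.4]
grip_width: 0.0136
grasp_force: 30.0
```

>>> {"op": "apply_moves", "data": {
  "moves": [
    [0,0,-0.01,0,0,0,0],
    [0,0,-0.02,0,0,0,0],
    [0,0,-0.03,0,0,0,0],
    [0,0,-0.042,0,0,0,0],
    [0,0,-0.042,0,0,0,0],
    [0,0,-0.042,0,0,0,0]
  ]
}}

```text
time_s: 5.5
tool_pos: [0.5593, -0.0882, 0.1032]
tool_rot: [180.0, 0.0, -21.5]
force: [-0.1, -0.4, -2.4]
grip_width: 0.0136
grasp_force: 30.0
```

>>> {"op": "apply_moves", "data": {
  "moves": [
    [0,0,0,0,0,-0.06,0],
    [0,0,0,0,0,-0.12,0],
    [0,0,0,0,0,-0.18,0],
    [0,0,0,0,0,-0.24,0],
    [0,0,0,0,0,-0.3,0],
    [0,0,0,0,0,-0.36,0],
    [0,0,0,0,0,-0.36,0],
    [0,0,0,0,0,-0.36,0]
  ]
}}

```text
time_s: 6.3
tool_pos: [0.5593, -0.0882, 0.1031]
tool_rot: [180.0, 0.0, 9.3]
force: [-0.8, -1.9, -3.2]
grip_width: 0.0136
grasp_force: 30.0
```

```bash
cat > s.py <<'E'
from h import *
o=env.get_obs(); print(o['time_s'],o['tool_pos'].round(4) if hasattr(o['tool_pos'],'round') else o['tool_pos'],np.round(o['tool_rot'],2),'F',np.round(o['force'],1),'T',np.round(o['wrist_torque'],2),np.round(o['qpos'],0))
E
python3 s.py
```

```text
6.3 [ 0.5593 -0.0882  0.1031] [1.7998e+02 1.0000e-02 9.3000e+00] F [-0.8 -1.9 -3.2] T [-0.26  0.06  0.04] [ 32.  16. -29. 103.   8.  64. -81.]
```

>>> {"op": "apply_moves", "data": {
  "moves": [
    [0,0,0,0,0,-0.07,0],
    [0,0,0,0,0,-0.14,0],
    [0,0,0,0,0,-0.21,0],
    [0,0,0,0,0,-0.28,0],
    [0,0,0,0,0,-0.34,0],
    [0,0,0,0,0,-0.394,0],
    [0,0,0,0,0,-0.394,0],
    [0,0,0,0,0,-0.394,0]
  ]
}}

```text
time_s: 7.1
tool_pos: [0.5594, -0.0882, 0.1031]
tool_rot: [180.0, 0.0, 43.1]
force: [-0.6, -1.7, -1.4]
grip_width: 0.0138
grasp_force: 30.0
```

>>> {"op": "apply_moves", "data": {
  "moves": [
    [0,0,0.008,0,0,0,0],
    [0,0,0.016,0,0,0,0],
    [0,0,0.02,0,0,0,0],
    [0,0,0.02,0,0,0,0]
  ]
}}

```text
time_s: 7.5
tool_pos: [0.5597, -0.0881, 0.1]
tool_rot: [180.0, 0.0, 43.2]
force: [-3.1, -0.8, 6.6]
grip_width: 0.0137
grasp_force: 30.0
```

```bash
python3 s.py
```

```text
7.5 [ 0.5597 -0.0881  0.1   ] [1.7995e+02 1.0000e-02 4.3230e+01] F [-3.1 -0.8  6.6] T [-0.3   0.89 -0.03] [ 36.  17. -34. 103.  10.  64. -48.]
```

>>> {"op": "apply_moves", "data": {
  "moves": [
    [0,0,0.004,0,0,0,0],
    [0,0,0.006,0,0,0,0],
    [0,0,0.006,0,0,0,0]
  ]
}}

```text
time_s: 7.8
tool_pos: [0.5599, -0.0881, 0.0998]
tool_rot: [179.9, 0.0, 43.2]
force: [-4.2, -1.5, 12.0]
grip_width: 0.0137
grasp_force: 30.0
```

At the bead itself the lug is on flat land (z stays at 0.0998 with 12 N). I'll probe by lift, turn and press hops of 4°.

>>> {"op": "apply_moves", "data": {
  "moves": [
    [0,0,-0.018,0,0,0,0],
    [0,0,-0.018,0,0,-0.0465,0],
    [0,0,-0.018,0,0,-0.0465,0],
    [0,0,-0.009,0,0,-0.0465,0],
    [0,0,-0.002,0,0,-0.0465,0],
    [0,0,-0.002,0,0,-0.0465,0]
  ]
}}

```text
time_s: 8.4
tool_pos: [0.5595, -0.0882, 0.098]
tool_rot: [180.0, 0.0, 47.2]
force: [-0.3, -1.7, 1.3]
grip_width: 0.0138
grasp_force: 30.0
```

>>> {"op": "apply_moves", "data": {
  "moves": [
    [0,0,-0.018,0,0,0,0],
    [0,0,-0.018,0,0,-0.0465,0],
    [0,0,-0.018,0,0,-0.0465,0],
    [0,0,-0.009,0,0,-0.0465,0],
    [0,0,0,0,0,-0.0465,0],
    [0,0,0,0,0,-0.0465,0]
  ]
}}

```text
time_s: 9.0
tool_pos: [0.5594, -0.0881, 0.0983]
tool_rot: [180.0, 0.0, 51.2]
force: [-2.2, -1.5, 2.5]
grip_width: 0.0135
grasp_force: 30.0
```

>>> {"op": "apply_moves", "data": {
  "moves": [
    [0,0,0.004,0,0,0,0],
    [0,0,0.008,0,0,0,0],
    [0,0,0.008,0,0,0,0]
  ]
}}

```text
time_s: 9.3
tool_pos: [0.5595, -0.088, 0.0966]
tool_rot: [180.0, 0.0, 51.3]
force: [-1.8, -0.9, 2.6]
grip_width: 0.0139
grasp_force: 30.0
```

```bash
python3 s.py
```

```text
9.3 [ 0.5595 -0.088   0.0966] [179.99   0.    51.26] F [-1.8 -0.9  2.6] T [-0.47  0.44  0.02] [ 36.  17. -35. 103.  11.  63. -41.]
```

>>> {"op": "apply_moves", "data": {
  "moves": [
    [0,0,0.004,0,0,0,0],
    [0,0,0.008,0,0,0,0],
    [0,0,0.011,0,0,0,0],
    [0,0,0.014,0,0,0,0],
    [0,0,0.014,0,0,0,0]
  ]
}}

```text
time_s: 9.8
tool_pos: [0.5595, -0.088, 0.0942]
tool_rot: [180.0, 0.0, 51.3]
force: [-3.4, -1.3, 6.8]
grip_width: 0.0142
grasp_force: 30.0
```

```bash
python3 s.py
python3 - <<'E'
from h import *
for n in ['wrist','side']:
    im=viewer.read_camera(n); cv2.imwrite(f'pics/{n}3.png',im[...,::-1])
E
```

```text
9.8 [ 0.5595 -0.088   0.0942] [1.7999e+02 1.0000e-02 5.1260e+01] F [-3.4 -1.3  6.8] T [-0.43  0.79 -0.02] [ 36.  17. -35. 103.  11.  63. -41.]
```

>>> {"op": "apply_moves", "data": {
  "moves": [
    [0,0,0.003,0,0,0,0],
    [0,0,0.006,0,0,0,0],
    [0,0,0.006,0,0,0,0],
    [0,0,0.006,0,0,0,0]
  ]
}}

```text
time_s: 10.3
tool_pos: [0.5596, -0.088, 0.0941]
tool_rot: [180.0, 0.0, 51.3]
force: [-5.8, -1.2, 12.8]
grip_width: 0.0142
grasp_force: 30.0
```

It bottomed out: z is steady at 0.0941 with force rising to 12.8 N, which matches the home height from the first grasp. I'll unload, release and retreat.

>>> {"op": "apply_moves", "data": {
  "moves": [
    [0,0,-0.008,0,0,0,0],
    [0,0,-0.008,0,0,0,0],
    [0,0,-0.008,0,0,0,0.5],
    [0,0,-0.008,0,0,0,0.5],
    [0,0,-0.008,0,0,0,0.5],
    [0,0,-0.008,0,0,0,0.5],
    [0,0,-0.008,0,0,0,0.5],
    [0,0,-0.008,0,0,0,0.5]
  ]
}}

```text
time_s: 11.1
tool_pos: [0.5595, -0.088, 0.0941]
tool_rot: [-180.0, -0.0, 51.3]
force: [0.4, -0.2, 0.3]
grip_width: 0.0424
grasp_force: 0.0
```

>>> {"op": "apply_moves", "data": {
  "moves": [
    [0,0,-0.1,0,0,0,0.5],
    [0,0,-0.25,0,0,0,0.5],
    [0,0,-0.45,0,0,0,0.5],
    [0,0,-0.65,0,0,0,0.5],
    [0,0,-0.8,0,0,0,0.5],
    [0,0,-0.8,0,0,0,0.5],
    [0,0,-0.8,0,0,0,0.5],
    [0,0,-0.8,0,0,0,0.5]
  ]
}}

```text
time_s: 11.9
tool_pos: [0.5586, -0.0881, 0.2527]
tool_rot: [-179.9, 0.1, 51.3]
force: [0.2, -0.4, -0.5]
grip_width: 0.0436
grasp_force: 0.0
```

Run:
```python
from h import *
o=env.get_obs();print(o['time_s'],o['force'],o['tool_pos'])
c=cal('wrist'); im=viewer.read_camera('wrist')[...,::-1]; u=proj(c,[.56,-.09,.1]); print(u)
x,y=[int(v) for v in u]; x0,y0=max(x-70,0),max(y-70,0); k=im[y0:y0+140,x0:x0+140]; cv2.imwrite('pics/w4.png',cv2.resize(k,None,fx=4,fy=4,interpolation=cv2.INTER_CUBIC)); print(x0,y0)
c=cal('side'); im=viewer.read_camera('side')[...,::-1]
a=cv2.imread('pics/side0.png')[190:300,250:410]; b=im[190:300,250:410]
cv2.imwrite('pics/s4.png',cv2.resize(np.hstack([a,b]),None,fx=2.5,fy=2.5,interpolation=cv2.INTER_CUBIC))
```

```text
11.9 [ 0.19142594 -0.43145592 -0.53893541] [ 0.55862193 -0.08810465  0.25268218]
[324.26023074 181.33365581]
254 111
```

View pics/w4.png

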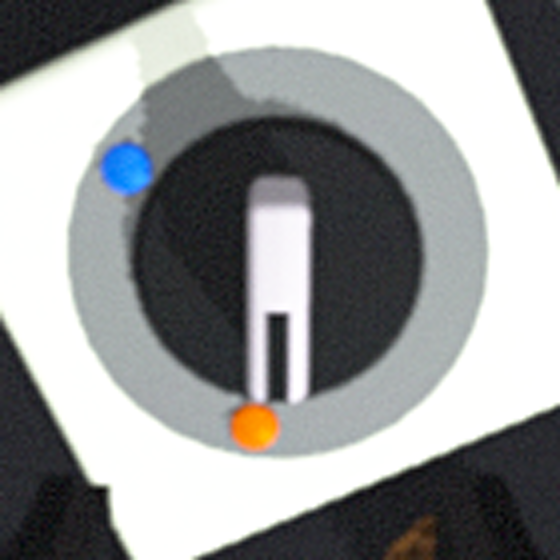

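View pics/s4.png

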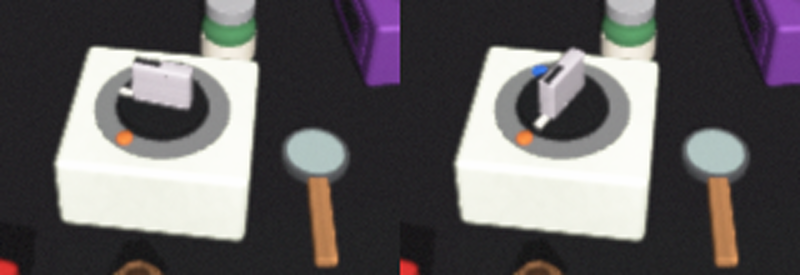

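The pointer now sits about 8° past the orange bead, within the allowed band. The dial is down at its home height, the gripper is clear, and the jar and lens show unmoved beside the box, with the cone only partly in view.

```bash
python3 -c "
from cell import env
print(env.sign_off())"
```

```text
the job is handed in; nothing more can be done
None
```

I pulled the dial up, turned it to the notch about 8° past the orange bead, pushed it home (bottomed out at its starting height), let go and handed the job in at about 12 s of the 64 s; the sign-off gave no verdict.

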